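Charge the grinding jar and hold the shaker's run pad

ROBOT

A 7-joint arm with a two-finger parallel gripper is mounted at the origin on the work surface. World frame = base frame: x ahead of the robot, y to its left, z up, the work surface at z = 0. Lengths are in mm, angles in rad, forces in N, time in s.
With the tool pointing down it reaches from about 400 to 875 mm from the base axis. Payload 4.4 kg.
Tool frame: the origin (TCP) lies midway between the tips of the shut fingers; the grasp point (between the pads) lies 19 mm behind it; z points along the fingers, y is the line along which they close (so a half turn about z gives the same grasp; the last joint's range is limited). The gripper opens to 85 mm and grips with 20 to 120 N. Pads are 22 mm wide; open, the fingers measure 114 mm over their backs; the gripper's body (76 mm by 85 mm) begins 54 mm behind the grasp point. The pads swing forward as they close: fully open they stand 13 mm farther back than shut.
Start: joints at [-1.342, 0.628, 0.038, 1.517, -0.027, 0.996, -0.02], TCP at [188.832, 621.981, 231.313] pointing down, gripper open.
Joint ranges: [-3.06, 3.06], [-0.37, 2.12], [-1.25, 1.32], [0.18, 2.47], [-1.1, 4.24], [0.23, 1.98], [-2.94, 2.94]. Speed limits (rad/s): [2.57, 2.57, 3.14, 3.14, 3.14, 3.14, 3.14].

INTERFACE

Orientations are given as [roll, pitch, yaw] about the fixed x, y, z axes, in that order (R = Rz(yaw) Ry(pitch) Rx(roll)).
In Python, from cell import telemetry, eyes, ctrl, finder gives the robot as it stands.
- The arm moves only by the tool move_arm, never from a script. Its argument "steps" is a list of rows, each a list of 7 numbers: the turn, a rotation vector about the world's x, y, z in degrees, then the shift along the world's x, y, z in m, then the finger opening in m, from 0 to 0.0854. A call has 1 to 5 rows; each row shifts and turns the commanded pose from where the row before left it; what a row does not reach is not made up. A row lasts 1/10 s, in which the tool goes at most 50 mm and 8.59 degrees, less where a joint would pass 70% of its speed; a pose out of reach is approached as far as the arm can. A call with a gripper value outside its range is refused whole. The fingers move at their own pace and stop on an object; the grip force is fixed at half the most. Time passes only in rows, so rows that do not move let the fingers close. It gives the time, the measured TCP pose, the force, the opening and the grip force at its end, in the units of the state.
- telemetry.read_state(): the state, without advancing time (a new reading comes with each control period).
- eyes.get_image(name): name is "scene" or "top"; returns (picture, depth): 384x512x3 uint8, blue, green, red; 384x512 float32, mm along the optical axis (not along the pixel's ray), 0 where there is no reading.
- eyes.calibration(name): a dict with "fx", "fy", "cx", "cy" (pixels), "distortion" ([k1, k2, p1, p2, k3] as OpenCV has them; the pictures are not rectified), "position" and "attitude" of the camera in the world. Camera axes: x right, y down, z forward; pixel columns grow to the right and rows downward; lengths in mm; the calibration is good to about 2 mm. A picture is of the moment at which its call begins. calibration takes no time and is no camera call.
- ctrl.finish_job(): hands the job in; it is judged then, once.
Trained networks look in the newest picture that a camera, given by its name, has taken for a name from the list of things; names that differ only in an ending like _2 or _b are one class to them, and where a whole thing is asked for, a point or a joint stands for the part that bears it (a point fixed in the world has none). Each returns a list of dicts, best first, with "confidence" (0 to 1); they miss things now and then, are a little off and sometimes report something else, mostly with a low value. They report only what shows in the picture. A call takes as long as a camera call.
- finder.boxes_of(camera, name): "location" ([x, y, z] in mm, in the coordinates of the camera as it stood for that picture, good to about 4 mm: the middle of the surface that is visible of it).
- finder.cut_out(camera, name): "mask" (384x512 bool, what is visible of it).
- finder.pinpoint(camera, name): "location" ([x, y, z] in mm, in the coordinates of the camera as it stood for that picture, good to about 4 mm: a listed point, or the origin of a listed thing).
The state is a dict: "clock": time; "qpos": joint angles; "qd": joint speeds; "tau": joint torques, N m; "eef_pos": TCP position; "tool_rot": TCP orientation; "force": force on the tool from outside, world axes, zero at the start; "torque": the same for the moment, N m; "width": finger opening in mm; "gripper_force": force on a finger pad.
Only numpy, scipy, OpenCV 4.12 (cv2) and the standard library are available. Lean on these libraries where they do the work, as an engineer would, in place of code of your own. Each camera call takes 0.05 s, during which the arm holds its last target. There are 200 camera calls.

TASK

Pour the six steel grinding balls from the steel beaker into the open white jar clamped on the blue shaker, and stand the empty beaker upright on the bench again, let go. Then press the shaker's round black hold-to-run pad with the fingers about half of its travel down (12 of 24 mm, the slow speed; never all the way) and keep it there: the program finishes while still holding the pad half down. Leave the sample jar, the tip box and the tube rack as they stand.

Things in the scene. Friction and masses are not known exactly. Their poses are not given: they have to be found in the camera images.
- beaker: Open plain steel beaker, 70 mm tall, outer diameter 54 mm at the foot and 58 mm at the rim, wall 3 mm, floor 5 mm thick, 80 to 155 g, no handle or spout; loose, standing on the bench (z = 0) with the six balls inside, at one of three places to the robot's left that it shares at random with the sample jar and the tip box. Origin: centre of its underside; z axis up through the mouth.
- shaker: Bench shaker, fixed: low blue housing 170 mm (its x) by 310 mm (its y), flat top deck 58 mm above the bench. On its deck stand the white jar (75 mm towards its +y from the middle) and the black pad (85 mm towards its -y), 160 mm apart. Origin: centre of its underside on the bench; z up; placed with a yaw of up to 0.35 rad either way. It does not really shake.
- jar_floor (a point): Centre of the inner floor of the open white ceramic jar on the shaker, 75 mm above the bench. Inside diameter about 78 mm at the floor and 82 mm at the rim, wall 4 mm, inside depth 55 mm. Fixed to the shaker. z up.
- jar_mouth (a point): Centre of the jar's mouth, level with its rim, 130 mm above the bench. z up.
- pad_top (a point): Centre of the flat top of the round black pad, 52 mm in diameter, 12 mm thick. It is 100 mm above the bench when free, 88 mm at half travel, 76 mm when fully down. Moves with the pad.
- pad (a joint): How far the pad is pressed straight down, in m: 0 free (up), 0.024 fully down on its stop. A spring pushes it back up: about 2 N to start it, 300 N/m, so about 5.7 N at half travel (0.012) and 9.3 N fully down. It springs up when let go.
- ball1_center (a point): Centre of one of six identical steel balls, 14 mm in diameter, about 12 g, lying in the beaker at the start. The balls are interchangeable.
- ball2_center (a point): Centre of one of six identical steel balls, 14 mm in diameter, about 12 g, lying in the beaker at the start. The balls are interchangeable.
- ball3_center (a point): Centre of one of six identical steel balls, 14 mm in diameter, about 12 g, lying in the beaker at the start. The balls are interchangeable.
- ball4_center (a point): Centre of one of six identical steel balls, 14 mm in diameter, about 12 g, lying in the beaker at the start. The balls are interchangeable.
- ball5_center (a point): Centre of one of six identical steel balls, 14 mm in diameter, about 12 g, lying in the beaker at the start. The balls are interchangeable.
- ball6_center (a point): Centre of one of six identical steel balls, 14 mm in diameter, about 12 g, lying in the beaker at the start. The balls are interchangeable.
- sample_jar: Bystander: amber glass jar with a white cap, 58 mm in diameter, 75 mm tall. Origin: centre of its underside.
- tip_box: Bystander: closed pipette tip box, grey with a white lid, 88 x 63 mm, 58 mm tall. Origin: centre of its underside.
- tube_rack: Bystander: green tube rack with capped tubes, 90 x 170 mm, 72 mm tall, beyond the work, far from the robot. Origin: centre of its underside.

How it is judged (in metres and radians):
On the way, in this order (a step that is already met when the one before it is completed fails the run):
1. the beaker is lifted and tipped by the jar (height (world z) of beaker above 0.08 m and angle between beaker's own z axis and vertical above 1 rad and horizontal distance between beaker and jar_mouth below 0.2 m), for 0.05 s.
2. all six balls are in the jar (horizontal distance between each of ball1_center, ball2_center, ball3_center, ball4_center, ball5_center, ball6_center and jar_floor below 0.042 m and z of ball1_center in the frame of jar_floor between 0 and 0.05 m and z of ball2_center in the frame of jar_floor between 0 and 0.05 m and z of ball3_center in the frame of jar_floor between 0 and 0.05 m and z of ball4_center in the frame of jar_floor between 0 and 0.05 m and z of ball5_center in the frame of jar_floor between 0 and 0.05 m and z of ball6_center in the frame of jar_floor between 0 and 0.05 m), for 0.3 s.
3. the beaker stands upright on the bench, let go (height (world z) of beaker between -0.005 and 0.005 m and angle between beaker's own z axis and vertical below 0.1 rad and linear speed of beaker below 0.03 m/s and contact force between each of the arm, the fingers and beaker below 0.1 N and contact force between beaker and shaker below 0.1 N), for 0.2 s.
4. the fingers hold the pad pressed between 8 and 16 mm for a second (value of joint pad between 0.008 and 0.016 m and contact force between the fingers and pad above 1.5 N), for 1 s.
At the end, for the whole second after the job is handed in: All six balls lie in the jar below its rim; the beaker stands upright (within 0.1 rad) on the bench itself, released and still; and the robot's fingers are still holding the pad down, steady at 8 to 16 mm of travel (half is 12 mm), through the last second (all of step 2 and all of step 3 and all of step 4 and velocity of joint pad between -0.01 and 0.01 m/s); the arm keeps its last pose, push and grip.
It fails at once if the pad is pressed nearly all the way down (over 21 mm) (value of joint pad above 0.021 m).
It fails at once if the sample jar is moved by more than 20 mm or tipped (distance of sample_jar from where it was at the start of the episode above 0.02 m or angle between sample_jar's own z axis and vertical above 0.3 rad).
It fails at once if the tip box is moved by more than 20 mm or tipped (distance of tip_box from where it was at the start of the episode above 0.02 m or angle between tip_box's own z axis and vertical above 0.3 rad).
It fails at once if the tube rack is moved by more than 20 mm or tipped (distance of tube_rack from where it was at the start of the episode above 0.02 m or angle between tube_rack's own z axis and vertical above 0.3 rad).
It also fails if it takes over 72 s, if anything falls off the work surface, if the arm or the gripper's body presses on something with over 40 N, if the wrist force passes 120 N, or if a joint passes its speed limit or range.

## Working session

There is one attempt and no reset: what is moved stays moved. The work goes in short steps, Python scripts to look and compute and a tool call to move; the robot and the scene stay as the last step left them, time stands still between calls to the robot, and variables do not carry over. Pictures are saved under pics/ and viewed, at most 10 in all, crops included, and the job is handed in when it is done.

Besides the shell and the picture viewer there is one more tool, called after "Call:" by a JSON object that holds its "name" and its "arguments". move_arm: Moves the arm, as the interface text tells. Its arguments: {"type":"object","properties":{"steps":{"type":"array"}},"required":["steps"]}

```bash
mkdir -p pics
cat > h.py <<'E'
import numpy as np, cv2
from scipy.spatial.transform import Rotation as R
from cell import telemetry, eyes, ctrl, finder
def pose(cam):
    c=eyes.calibration(cam); a=np.array(c["attitude"],float)
    M=a if a.shape==(3,3) else R.from_euler('xyz',a).as_matrix()
    return M,np.array(c["position"],float)
def w(cam,p):
    M,t=pose(cam); return (M@np.array(p)+t).round(1)
E
python3 - <<'E'
from h import *
for c in ["scene","top"]:
    im,d=eyes.get_image(c); cv2.imwrite(f"pics/{c}0.png",im)
    print(c,eyes.calibration(c))
    for n in ["beaker","shaker","jar_mouth","pad_top","sample_jar","tip_box","tube_rack","ball1_center"]:
        for r in finder.pinpoint(c,n)[:2]: print(n,round(r["confidence"],2),w(c,r["location"]))
s=telemetry.read_state(); print(s)
E
```

```text
scene {'fx': 449.1551052632757, 'fy': 449.1551052632757, 'cx': 246.5775712019396, 'cy': 191.98214121178273, 'distortion': array([-0.15056429,  0.        ,  0.        ,  0.        ,  0.        ]), 'position': array([1387.50906918,  470.27919326,  796.57377636]), 'attitude': array([-2.228024  , -0.0110128 ,  2.11049673])}
beaker 0.71 [491.9 125.9  -1.6]
beaker 0.44 [643.8 224.5  -3.5]
shaker 0.85 [ 571.2 -229.2    1.6]
jar_mouth 0.84 [ 555.7 -151.5  130.1]
pad_top 0.46 [ 592.4 -313.5  102.7]
sample_jar 0.66 [495.9 292.9  -0.7]
tip_box 0.66 [644.3 226.5  -1.2]
tube_rack 0.79 [799.6  58.8  -3.1]
tube_rack 0.58 [ 591.1 -310.4  103.7]
top {'fx': 435.13322121426665, 'fy': 435.13322121426665, 'cx': 255.0095332369024, 'cy': 196.92681513144024, 'distortion': array([0.05448673, 0.        , 0.        , 0.        , 0.        ]), 'position': array([ 423.97943781,   12.75601599, 1068.39039454]), 'attitude': array([-2.93553627e+00, -1.94578223e-03, -1.60701422e+00])}
beaker 0.88 [495.  128.2   2.6]
shaker 0.73 [ 5.735e+02 -2.273e+02 -2.000e-01]
jar_mouth 0.79 [ 563.8 -153.7  130. ]
pad_top 0.8 [ 590
[... 220 characters left out ...]
37 [491.1 126.5  12.6]
{'clock': 0.9, 'qpos': array([-1.3417917 ,  0.62834468,  0.03852854,  1.51739704, -0.0269923 ,
        0.996277  , -0.02001997]), 'qd': array([-0.00088411,  0.00086151, -0.00066399,  0.00081584,  0.00169661,
       -0.00213646,  0.0012598 ]), 'tau': array([ 5.86183269e-04, -5.63262105e+01,  1.22579176e+00, -1.93780035e+01,
        1.09568186e-02,  1.64405039e-03,  1.82461555e-06]), 'eef_pos': array([188.8596147 , 621.98915503, 231.35077863]), 'tool_rot': array([ 3.14150008e+00, -1.75413435e-05,  2.84672421e+00]), 'force': array([0.94815318, 0.55825615, 0.06350342]), 'torque': array([0.00781372, 0.00314136, 0.02217044]), 'gripper_force': 0.0, 'width': 85.95210793829368}
```

View images.

View pics/scene0.png

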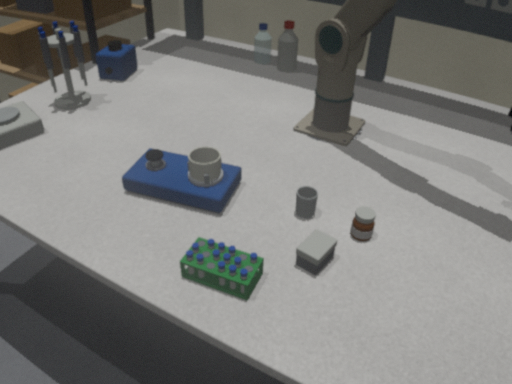

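View pics/top0.png

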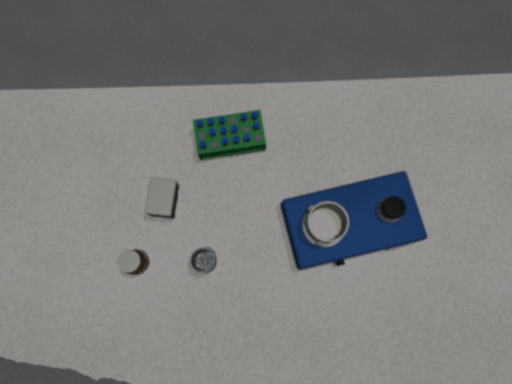

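Run:
```python
from h import *
# refine beaker & jar & pad from mask + depth (rim/top points)
def pts(cam,name):
    im,d=eyes.get_image(cam); r=finder.cut_out(cam,name)[0]; m=r["mask"]&(d>0)
    c=eyes.calibration(cam); K=np.array([[c["fx"],0,c["cx"]],[0,c["fy"],c["cy"]],[0,0,1]])
    v,u=np.nonzero(m); n=cv2.undistortPoints(np.c_[u,v].astype(np.float32)[:,None],K,c["distortion"])[:,0]
    z=d[v,u]; P=np.c_[n*z[:,None],z]; M,t=pose(cam); return r["confidence"],P@M.T+t
for cam in ["top","scene"]:
  for n,lo,hi in [("beaker",64,75),("jar_mouth",125,136),("pad_top",96,105),("sample_jar",70,80),("tip_box",53,63)]:
    c,P=pts(cam,n); Q=P[(P[:,2]>lo)&(P[:,2]<hi)]
    if len(Q)<10: print(cam,n,c,len(Q)); continue
    (x,y),r=cv2.minEnclosingCircle(Q[:,:2].astype(np.float32))
    print(cam,n,round(c,2),len(Q),"circ",round(x,1),round(y,1),round(r,1),"mean",Q.mean(0).round(1), 'minrect' ,cv2.minAreaRect(Q[:,:2].astype(np.float32)) if n=="tip_box" else "")
```

```text
top beaker 0.88 52 circ 489.8 128.9 27.5 mean [491.2 119.4  69. ] minrect 
top jar_mouth 0.89 261 circ 560.6 -153.3 45.8 mean [ 561.4 -153.5  130. ] minrect 
top pad_top 0.98 397 circ 592.1 -307.7 25.9 mean [ 591.8 -307.6  100.5] minrect 
top sample_jar 0.94 380 circ 494.8 292.6 25.2 mean [494.9 291.4  75.1] minrect 
top tip_box 0.56 950 circ 646.0 228.0 51.3 mean [645.2 228.   58.6] minrect ((645.8677978515625, 228.7078399658203), (63.48595428466797, 88.21728515625), 81.95026397705078)
scene beaker 0.91 111 circ 490.6 130.3 30.8 mean [493.1 131.2  68.1] minrect 
scene jar_mouth 0.8 135 circ 561.9 -150.3 47.7 mean [ 560.9 -151.5  127.4] minrect 
scene pad_top 0.61 134 circ 592.6 -306.7 26.2 mean [ 592.2 -306.6   98.5] minrect 
scene sample_jar 0.83 224 circ 495.4 294.2 26.4 mean [497.4 294.3  74.5] minrect 
scene tip_box 0.83 692 circ 646.8 229.5 51.7 mean [647.9 229.3  57.4] minrect ((645.0267944335938, 228.96182250976562), (62.869163513183594, 91.21940612792969), 82.19682312011719)
```

The top view shows the beaker with balls at (204,260), the jar at (325,224), the pad at (392,208), the sample jar at (132,262) and the tip box at (162,197). The scene view agrees with this. The network estimates give beaker (491,129), jar (561,-153) and pad (592,-307). I'll approach with a tilted tool.

Call:
{"name": "move_arm", "arguments": {"steps": [[0, 0, 8.45, 0.02, -0.042, 0, 0.085], [0, 0, 8.45, 0.02, -0.042, 0, 0.085], [0, -7.5, 0, 0.02, -0.042, 0, 0.085], [0, -7.5, 0, 0.02, -0.042, 0, 0.085], [0, -7.5, 0, 0.02, -0.042, 0, 0.085]]}}

```text
clock: 2.4
eef_pos: [290.2, 410.6, 232.2]
tool_rot: [3.138, 0.396, 3.139]
force: [0.9, 0.4, -1.2]
width: 84.9
gripper_force: 0.0
```

```bash
cat > log.py <<'E'
from h import *
import json
s=telemetry.read_state()
open("fk.jsonl","a").write(json.dumps([list(map(float,s["qpos"])),list(map(float,s["eef_pos"])),list(map(float,s["tool_rot"]))])+"\n")
print(s["clock"],s["qpos"].round(3),s["eef_pos"].round(1),s["tool_rot"].round(3))
E
python3 log.py
```

```text
2.4 [-1.477  0.383  0.275  2.117  0.511  0.575 -0.08 ] [290.2 410.6 232.2] [3.138 0.396 3.139]
```

Call:
{"name": "move_arm", "arguments": {"steps": [[0, -7.5, 0, 0.02, -0.042, 0, 0.085], [0, -7.5, 0, 0.02, -0.042, 0, 0.085], [0, -7.5, 0, 0.02, -0.042, 0, 0.085], [0, 0, 0, 0.02, -0.042, 0, 0.085], [0, 0, 0, 0.02, -0.042, 0, 0.085]]}}

```text
clock: 2.9
eef_pos: [368.1, 278.3, 228.3]
tool_rot: [-3.119, 0.664, 3.139]
force: [-0.1, 0.8, -1.6]
width: 85.2
gripper_force: 0.0
```

```bash
python3 log.py
cat > fk.py <<'E'
import numpy as np, json
from scipy.spatial.transform import Rotation as R
from scipy.optimize import least_squares
D=[[-1.3417917,0.62834468,0.03852854,1.51739704,-0.0269923,0.996277,-0.02001997],[188.86,621.99,231.35],[3.1415,0,2.84672]]
def load(): return [D]+[json.loads(l) for l in open("fk.jsonl")]
S=[1,1,1,1,1,1]
def fk(q,p):
    T=R.from_euler('z',p[0]+q[0]); x=np.array([0,0,p[1]])
    T=T*R.from_euler('y',q[1]); x=x+T.apply([p[5],0,p[2]])
    T=T*R.from_euler('z',q[2])*R.from_euler('y',q[3]); x=x+T.apply([p[6],0,p[3]])
    T=T*R.from_euler('z',q[4])*R.from_euler('y',q[5]); x=x+T.apply([p[7],0,p[4]])
    return x,T*R.from_euler('z',q[6]+p[8])
def res(p):
    o=[]
    for q,x,r in load():
        X,T=fk(q,p); o+=list(X-x)+list(300*(T.inv()*R.from_euler('xyz',r)).as_rotvec())
    return np.array(o)
def fit():
    b=None
    for y in (0,np.pi/2,np.pi,-np.pi/2):
        s=least_squares(res,[2.62,340,420,450,250,0,0,0,y])
        if b is None or s.cost<b.cost:b=s
    return b
if __name__=="__main__":
    b=fit(); print(b.cost,b.x.round(3)); print(b.fun.round(1))
E
python3 fk.py
```

```text
2.9 [-1.621  0.41   0.621  2.45   1.473  0.355 -0.926] [368.1 278.3 228.3] [-3.119  0.664  3.139]
113193.89660674357 [   2.559  192.221  211.46   396.673 -466.017  483.24   128.697  129.123
    1.151]
[  26.9   -9.9   -9.6   -0.     0.   128.2   21.5   -2.4   18.    47.3
 -222.   -58.6  -15.7   -1.6   -8.3   80.3 -376.5  -69.6]
```

```bash
cat > fk.py <<'E'
import numpy as np, json, itertools
from scipy.spatial.transform import Rotation as R
from scipy.optimize import least_squares
D=[[-1.3417917,0.62834468,0.03852854,1.51739704,-0.0269923,0.996277,-0.02001997],[188.86,621.99,231.35],[3.1415,0,2.84672]]
DATA=[D]+[json.loads(l) for l in open("fk.jsonl")]
def fk(q,p,s):
    q=np.array(q)*s
    T=R.from_euler('z',p[0]+q[0]); x=np.array([0,0,p[1]])
    T=T*R.from_euler('y',q[1]); x=x+T.apply([p[5],0,p[2]])
    T=T*R.from_euler('z',q[2])*R.from_euler('y',q[3]); x=x+T.apply([p[6],0,p[3]])
    T=T*R.from_euler('z',q[4]+p[9])*R.from_euler('y',q[5]); x=x+T.apply([p[7],0,p[4]])
    return x,T*R.from_euler('z',q[6]+p[8])
def res(p,s):
    o=[]
    for q,x,r in DATA:
        X,T=fk(q,p,s); o+=list(X-x)+list(300*(T.inv()*R.from_euler('xyz',r)).as_rotvec())
    return np.array(o+list(0.002*np.array(p[5:8])))
def fit():
    c=[]
    for s in itertools.product([1,-1],repeat=4):
      s=np.array([s[0],1,s[1],1,s[2],1,s[3]])
      for y in (0,np.pi/2,np.pi,-np.pi/2):
        b=least_squares(res,[1.277+s[0]*1.342,340,420,450,250,0,0,0,y,0],args=(s,),max_nfev=60); c.append((b.cost,b.x,s,b.fun))
    return min(c,key=lambda t:t[0])
if __name__=="__main__":
    c,p,s,f=fit(); print(c,p.round(3),s); print(f.round(1)); np.savez("fk.npz",p=p,s=s)
E
python3 fk.py
```

```text
34.61391373108548 [-3.40000e-02  3.55621e+02  5.58734e+02  3.77254e+02  3.76913e+02
 -1.13400e+00 -5.39700e+00 -3.01800e+00  1.54900e+00 -1.20000e-02] [-1  1 -1  1 -1  1 -1]
[-2.2  0.6 -0.4 -0.   2.9 -1.8 -0.7  0.5  0.7 -3.9  1.9  0.   0.5 -0.5
 -0.3 -5.4  0.5  1.8 -0.  -0.  -0. ]
```

```bash
cat > ik.py <<'E'
from fk import *
s=np.array([-1,1,-1,1,-1,1,-1])
full=lambda v:np.array([0,v[0],v[1],v[2],v[3],0,0,0,np.pi/2,0])
b=least_squares(lambda v:res(full(v),s),[355,500,400,350]); P=full(b.x)
LO=np.array([-3.06,-.37,-1.25,.18,-1.1,.23,-2.94])+.03; HI=np.array([3.06,2.12,1.32,2.47,4.24,1.98,2.94])-.03
def ik(x,T,q0):
    def f(q):
        X,t=fk(q,P,s); return np.r_[(X-x)/300,(T.inv()*t).as_rotvec(),0.003*(q-q0)]
    r=least_squares(f,np.clip(q0,LO+1e-3,HI-1e-3),bounds=(LO,HI),max_nfev=80)
    return r.x,np.abs(f(r.x)[:6]).max()
def tool(az,dep,flip):  # tool z points at azimuth az, dep below horizontal; y horizontal
    z=np.array([np.cos(az)*np.cos(dep),np.sin(az)*np.cos(dep),-np.sin(dep)])
    y=np.array([-np.sin(az),np.cos(az),0])*flip
    return R.from_matrix(np.c_[np.cross(y,z),y,z])
E
cat > plan.py <<'E'
from ik import *
print(b.x.round(1),b.cost,b.fun[:18].round(1))
rng=np.random.default_rng(0); B=np.array([491,129.5,45.]); J=np.array([561,-153.,0])
q0=np.array(DATA[-1][0])
def close(T,x,n=10):
    best=(None,9)
    for k in range(n):
        q,e=ik(x,T,q0 if k==0 else rng.uniform(LO,HI))
        if e<best[1]: best=(q,e)
        if e<.01:break
    return best
for azd in (-90,-45,0,15,45,90):
  for dep in (15,30,45):
    az,dp=np.radians([azd,dep])
    T=tool(az,dp,1); z=T.as_matrix()[:,2]
    q,e=close(T,B+19*z)
    if e>.02: print(azd,dep,'grasp no',round(e,2)); continue
    h=np.array([np.cos(az),np.sin(az),0])
    for sg in (1,-1):
        m=sg*np.cross(h,[0,0,1]); out=[]
        g=J-45*m+[0,0,188]
        for a in (60,105):
            Tp=R.from_rotvec(h*np.radians(a)*sg)*T
            qq,ee=close(Tp,g+19*Tp.as_matrix()[:,2]); out.append(round(ee,3))
        print(azd,dep,'grasp',round(e,3),q.round(2),'mouth',m.round(2)*-1,out,qq.round(2))
E
python3 plan.py
```

```text
[404.3 537.2 394.4 391.5] 446.37952618023905 [-27.3   4.3   1.8  -0.   -0.    0.   -8.2   5.2  -2.   -0.   -0.   -0.
   5.2  -0.3   0.2  -0.   -0.   -0. ]
-90 15 grasp 0.0 [-0.98  1.43  0.37  1.32  0.47  1.46 -1.05] mouth [ 1.  0. -0.] [np.float64(0.0), np.float64(0.0)] [-1.04  1.69  1.07  1.76  0.51  0.73 -2.67]
-90 15 grasp 0.0 [-0.98  1.43  0.37  1.32  0.47  1.46 -1.05] mouth [-1. -0.  0.] [np.float64(0.0), np.float64(0.0)] [-0.55  1.36  0.37  1.51  0.81  1.57  0.71]
-90 30 grasp 0.0 [-0.93  1.25  0.33  1.5   0.45  1.22 -1.04] mouth [ 1.  0. -0.] [np.float64(0.0), np.float64(0.0)] [-1.23  1.99  1.24  1.97  0.33  0.33 -2.64]
-90 30 grasp 0.0 [-0.93  1.25  0.33  1.5   0.45  1.22 -1.04] mouth [-1. -0.  0.] [np.float64(0.0), np.float64(0.0)] [-0.41  1.44  0.33  1.24  0.73  1.84  0.79]
-90 45 grasp 0.0 [-0.84  1.08  0.27  1.66  0.44  0.98 -1.  ] mouth [ 1.  0. -0.] [np.float64(0.0), np.float64(0.0)] [-0.82  1.59  0.57  2.14  1.74  1.22  2.36]
-90 45 grasp 0.0 [-0.84  1.08  0.27  1.66  0.44  0.98 -1.  ] mouth [-1. -0.  0.] [np.float64(0.0), np.float64(0.0)] [-0.49  1.7   0.94  0.96  0.2
[... 1767 characters left out ...]
t64(0.0)] [ 0.83  1.39 -0.09  1.23 -1.07  1.83 -0.25]
90 30 grasp 0.0 [ 0.87  1.33 -0.73  1.9  -0.37  0.59 -2.34] mouth [-1.  0. -0.] [np.float64(0.009), np.float64(0.16)] [ 1.05  1.71 -1.16  1.01  0.    1.95  1.76]
90 30 grasp 0.0 [ 0.87  1.33 -0.73  1.9  -0.37  0.59 -2.34] mouth [ 1. -0.  0.] [np.float64(0.0), np.float64(0.0)] [ 1.46  1.81 -1.22  1.49 -0.16  1.05 -0.84]
90 45 grasp 0.001 [ 0.75  1.16 -0.72  2.   -0.23  0.4  -2.61] mouth [-1.  0. -0.] [np.float64(0.069), np.float64(0.313)] [ 1.    1.66 -1.1   1.09 -0.    1.95  1.83]
90 45 grasp 0.001 [ 0.75  1.16 -0.72  2.   -0.23  0.4  -2.61] mouth [ 1. -0.  0.] [np.float64(0.0), np.float64(0.0)] [ 1.31  1.51 -0.64  1.73 -1.07  1.15 -0.05]
```

```bash
cat > plan2.py <<'E'
from ik import *
import ik
B=np.array([491,129.5,45.]); J=np.array([561,-153.,0])
q00=np.array(DATA[-1][0]); 
_,T0=fk(q00,P,s)
for azd in (-90,-80,-70,-60):
  for dep in (35,45):
    az,dp=np.radians([azd,dep]); T=tool(az,dp,1)
    T1=T if (T0.inv()*T).magnitude()<(T0.inv()*tool(az,dp,-1)).magnitude() else tool(az,dp,-1)
    z=T1.as_matrix()[:,2]; h=np.array([np.cos(az),np.sin(az),0]); sg=1; m=-np.cross(h,[0,0,1])
    if m[0]>0: m=-m; sg=-1
    # rot about h*k sending z->m
    k=h if np.allclose(np.cross(h,[0,0,1]),m) else -h
    g=J-45*m+[0,0,188]
    way=[(B-z*130,T1),(B,T1),(B+[0,0,190],T1),(g+[0,0,60]-30*m,T1)]
    for a in (30,60,90,110): Tp=R.from_rotvec(k*np.radians(a))*T1; way.append((g,Tp))
    q=q00; x,t=fk(q,P,s); x=x-19*t.as_matrix()[:,2]; E=[]; mn=9
    for (gx,gT) in way:
        rv=(gT*t.inv()).as_rotvec()
        for f in np.linspace(0,1,9)[1:]:
            Tt=R.from_rotvec(rv*f)*t; xx=x+(gx-x)*f
            q,e=ik.ik(xx+19*Tt.as_matrix()[:,2],Tt,q)
        x,t=gx,gT; E.append(round(e,3)); mn=min(mn,np.min(np.r_[q-LO,HI-q]))
        if dep==45: print('   ',q.round(2),round(e,3))
    print(azd,dep,E,'margin',mn.round(2),'m',m.round(2))
E
python3 plan2.py
```

```text
-90 35 [np.float64(0.0), np.float64(0.0), np.float64(0.0), np.float64(0.0), np.float64(0.0), np.float64(0.0), np.float64(0.113), np.float64(0.294)] margin 0.0 m [-1. -0.  0.]
    [-1.    1.01  0.4   1.5   0.26  1.23 -0.85] 0.0
    [-0.93  1.1   0.41  1.66  0.3   0.94 -0.88] 0.0
    [-0.96  0.8   0.47  1.67  0.34  1.2  -0.75] 0.0
    [-0.49  0.82  0.54  1.61  0.5   0.93 -0.42] 0.0
    [-0.78  0.95  0.84  2.08  1.18  0.26 -1.65] 0.0
    [-0.36  0.97  0.1   2.3   2.04  1.18 -2.91] 0.0
    [ 0.13  1.2  -0.55  2.22  2.18  1.95 -2.91] 0.157
    [ 0.15  1.2  -0.56  2.09  2.21  1.95 -2.91] 0.328
-90 45 [np.float64(0.0), np.float64(0.0), np.float64(0.0), np.float64(0.0), np.float64(0.0), np.float64(0.0), np.float64(0.157), np.float64(0.328)] margin 0.0 m [-1. -0.  0.]
-80 35 [np.float64(0.0), np.float64(0.0), np.float64(0.0), np.float64(0.0), np.float64(0.0), np.float64(0.0), np.float64(0.157), np.float64(0.336)] margin 0.0 m [-0.98 -0.17  0.  ]
    [-1.08  0.96  0.39  1.64  0.35  1.09 -0.84] 0.0
    [-0.99  1.08  0.42  1.77  0.41  0.8  -0.88] 0.0
    [-1.02  0.76  0.47  1.77  0.44  1.07 -0.7
[... 1321 characters left out ...]
t64(0.0), np.float64(0.066), np.float64(0.192), np.float64(0.053)] margin 0.0 m [-0.87 -0.5   0.  ]
    [-1.22  0.87  0.41  1.94  0.6   0.79 -0.89] 0.0
    [-1.13  1.07  0.5   2.    0.71  0.49 -0.98] 0.0
    [-1.12  0.67  0.49  2.01  0.68  0.81 -0.72] 0.0
    [-0.66  0.68  0.64  2.    0.93  0.44 -0.5 ] 0.0
    [-0.19  0.72  0.13  2.42  2.52  0.85 -2.34] 0.0
    [-0.06  1.01 -0.    2.44  2.68  1.47 -2.86] 0.156
    [ 0.96  1.89 -0.82  2.44  3.9   1.95 -1.75] 0.037
    [ 1.    2.   -0.75  2.31  4.21  1.93 -1.97] 0.0
-60 45 [np.float64(0.0), np.float64(0.0), np.float64(0.0), np.float64(0.0), np.float64(0.0), np.float64(0.156), np.float64(0.037), np.float64(0.0)] margin 0.0 m [-0.87 -0.5   0.  ]
```

```bash
sed -i 's/if m\[0\]>0: m=-m; sg=-1/if m[0]<0: m=-m/; s/if dep==45: print/if dep==30: print/; s/in (35,45)/in (20,30,40)/; s/(-90,-80,-70,-60)/(-90,-75,-60,-45)/' plan2.py; python3 plan2.py
```

```text
-90 20 [np.float64(0.0), np.float64(0.0), np.float64(0.0), np.float64(0.0), np.float64(0.0), np.float64(0.0), np.float64(0.0), np.float64(0.0)] margin 0.23 m [ 1.  0. -0.]
    [-1.07  1.24  0.43  1.27  0.29  1.47 -0.89] 0.0
    [-1.01  1.28  0.45  1.5   0.33  1.18 -0.94] 0.0
    [-1.04  0.98  0.52  1.57  0.4   1.36 -0.81] 0.0
    [-0.8   0.87  0.7   2.01  0.7   0.83 -0.81] 0.0
    [-0.56  1.05  0.48  1.67  0.59  1.17 -0.3 ] 0.0
    [-0.45  1.2   0.37  1.43  0.6   1.51  0.14] 0.0
    [-0.4   1.36  0.31  1.27  0.69  1.77  0.56] 0.0
    [-0.38  1.46  0.28  1.23  0.79  1.89  0.83] 0.0
-90 30 [np.float64(0.0), np.float64(0.0), np.float64(0.0), np.float64(0.0), np.float64(0.0), np.float64(0.0), np.float64(0.0), np.float64(0.0)] margin 0.06 m [ 1.  0. -0.]
-90 40 [np.float64(0.0), np.float64(0.0), np.float64(0.0), np.float64(0.0), np.float64(0.0), np.float64(0.0), np.float64(0.0), np.float64(0.0)] margin 0.0 m [ 1.  0. -0.]
-75 20 [np.float64(0.0), np.float64(0.0), np.float64(0.0), np.float64(0.0), np.float64(0.0), np.float64(0.0), np.float64(0.0), np.float64(0.0)] margin 0.22 m [ 0.97  0.2
[... 1985 characters left out ...]
 2.11  1.1   0.4  -1.44] 0.0
    [-1.41  0.85  0.68  2.19  1.05  0.65 -1.08] 0.0
    [-0.63  0.72  0.71  2.44  2.37  0.58 -1.79] 0.095
    [-0.88  1.13  0.86  2.34  2.09  0.42 -1.48] 0.0
    [-0.93  1.27  0.81  2.15  1.26  0.55 -0.36] 0.0
    [-0.88  1.41  0.68  2.01  1.12  0.88  0.11] 0.0
    [-0.87  1.54  0.64  1.95  1.12  1.03  0.33] 0.0
-45 30 [np.float64(0.0), np.float64(0.0), np.float64(0.0), np.float64(0.095), np.float64(0.0), np.float64(0.0), np.float64(0.0), np.float64(0.0)] margin 0.0 m [ 0.71  0.71 -0.  ]
-45 40 [np.float64(0.0), np.float64(0.0), np.float64(0.0), np.float64(0.038), np.float64(0.0), np.float64(0.0), np.float64(0.0), np.float64(0.0)] margin 0.0 m [ 0.71  0.71 -0.  ]
```

```bash
cat > goal.py <<'E'
from h import *
B=np.array([491,129.5,45.]); J=np.array([561,-153.,0])
az,dp=np.radians([-75,40]); h=np.array([np.cos(az),np.sin(az),0]); m=np.array([-h[1],h[0],0])
z=np.array([*(h[:2]*np.cos(dp)),-np.sin(dp)])
s=telemetry.read_state(); x=s["eef_pos"]; T=R.from_euler('xyz',s["tool_rot"])
y=np.cross([0,0,1],h); y=y*np.sign(y@T.as_matrix()[:,1])
TG=R.from_matrix(np.c_[np.cross(y,z),y,z]); TIP=R.from_rotvec(-h)  # unit axis for tipping
def go(g,a=0,tag=""):
    Tt=R.from_rotvec(-h*np.radians(a))*TG; tx=np.array(g)+19*Tt.as_matrix()[:,2]
    rv=np.degrees((Tt*T.inv()).as_rotvec()); d=(tx-x)/1000
    print(tag,"rot",rv.round(2),"|",np.linalg.norm(rv).round(1),"d",d.round(4),"|",np.linalg.norm(d).round(3))
print("z",z.round(3),"h",h.round(3),"m",m.round(3), "f",s["force"].round(1),s["clock"],s["width"],x.round(1))
E
python3 - <<'E'
from goal import *
go(B-130*z,0,"pre")
E
```

```text
z [ 0.198 -0.74  -0.643] h [ 0.259 -0.966  0.   ] m [0.966 0.259 0.   ] f [-0.1  0.8 -1.6] 2.9 85.17150079701923 [368.1 278.3 228.3]
pre rot [ -7.02 -10.79 -73.66] | 74.8 d [ 0.1009 -0.0667 -0.1119] | 0.165
```

Call:
{"name": "move_arm", "arguments": {"steps": [[-0.7, -1.08, -7.37, 0.01, -0.0067, 0, 0.085], [-0.7, -1.08, -7.37, 0.01, -0.0067, 0, 0.085], [-0.7, -1.08, -7.37, 0.01, -0.0067, 0, 0.085], [-0.7, -1.08, -7.37, 0.01, -0.0067, 0, 0.085], [-0.7, -1.08, -7.37, 0.01, -0.0067, 0, 0.085]]}}

```text
clock: 3.4
eef_pos: [415.9, 249.8, 226.9]
tool_rot: [-3.089, 0.762, 2.522]
force: [0.3, -0.2, 0.5]
width: 84.9
gripper_force: 0.0
```

Call:
{"name": "move_arm", "arguments": {"steps": [[-0.7, -1.08, -7.37, 0.01, -0.0067, 0, 0.085], [-0.7, -1.08, -7.37, 0.01, -0.0067, 0, 0.085], [-0.7, -1.08, -7.37, 0.01, -0.0067, 0, 0.085], [-0.7, -1.08, -7.37, 0.01, -0.0067, 0, 0.085], [-0.7, -1.08, -7.37, 0.01, -0.0067, 0, 0.085]]}}

```text
clock: 3.9
eef_pos: [466.2, 216.6, 226.7]
tool_rot: [3.134, 0.865, 1.835]
force: [0.7, 0.8, -1.0]
width: 84.7
gripper_force: 0.0
```

```bash
python3 log.py
python3 - <<'E'
from goal import *
go(B-130*z,0,"pre")
E
```

```text
3.9 [-1.268  0.817  0.591  1.739  0.363  1.148 -0.703] [466.2 216.6 226.7] [3.134 0.865 1.835]
z [ 0.198 -0.74  -0.643] h [ 0.259 -0.966  0.   ] m [0.966 0.259 0.   ] f [ 0.7  0.8 -1. ] 3.9 84.74131225294666 [466.2 216.6 226.7]
pre rot [-0.51  0.14 -0.47] | 0.7 d [ 0.0028 -0.005  -0.1103] | 0.11
```

Call:
{"name": "move_arm", "arguments": {"steps": [[-0.25, 0.1, -0.25, 0.001, -0.002, -0.038, 0.085], [-0.26, 0.04, -0.22, 0.001, -0.002, -0.037, 0.085], [0, 0, 0, 0.0008, -0.001, -0.035, 0.085], [0, 0, 0, 0.004, -0.015, -0.013, 0.085], [0, 0, 0, 0.004, -0.015, -0.013, 0.085]]}}

```text
clock: 4.4
eef_pos: [476.8, 180.9, 89.5]
tool_rot: [-3.139, 0.873, 1.839]
force: [0.6, 0.9, -0.1]
width: 85.1
gripper_force: 0.0
```

Run:
```python
from goal import *
im,_=eyes.get_image("scene"); cv2.imwrite("pics/s1.png",cv2.resize(im[130:290,230:430],None,fx=3,fy=3))
go(B,0,"grasp")
```

```text
z [ 0.198 -0.74  -0.643] h [ 0.259 -0.966  0.   ] m [0.966 0.259 0.   ] f [ 0.6  0.9 -0.1] 4.4 85.05132938384999 [476.8 180.9  89.5]
grasp rot [ 0.05 -0.07 -0.29] | 0.3 d [ 0.018  -0.0655 -0.0567] | 0.088
```

View pics/s1.png

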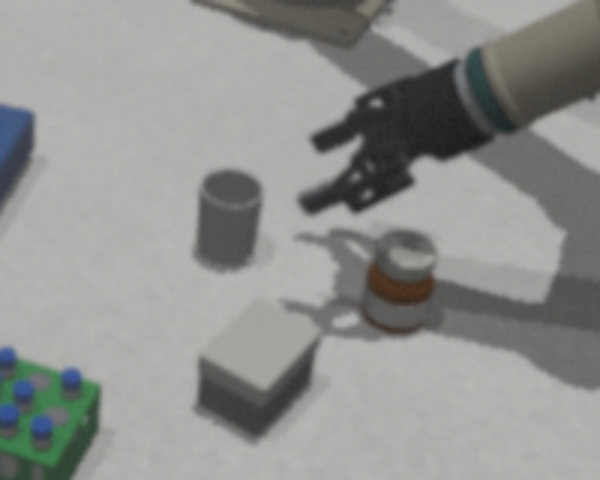

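The open fingers point at the beaker (crop pixel (230,215)), and the gripper body is clear above the sample jar (crop pixel (405,280)). I'll advance and close.

Call:
{"name": "move_arm", "arguments": {"steps": [[0, 0, 0, 0.0038, -0.0135, -0.0117, 0.085], [0, 0, 0, 0.0038, -0.0135, -0.0117, 0.085], [0, 0, 0, 0.0038, -0.0135, -0.0117, 0.085], [0, 0, -0.3, 0.0038, -0.0135, -0.0117, 0.085], [0, 0, 0, 0.0038, -0.0135, -0.0117, 0.085]]}}

```text
clock: 4.95
eef_pos: [496.5, 113.8, 32.3]
tool_rot: [3.141, 0.872, 1.831]
force: [0.7, -0.1, 0.3]
width: 84.9
gripper_force: 0.0
```

Run:
```python
from goal import *
go(B,0,"grasp")
```

```text
z [ 0.198 -0.74  -0.643] h [ 0.259 -0.966  0.   ] m [0.966 0.259 0.   ] f [ 0.7 -0.1  0.3] 4.95 84.88995522920521 [496.5 113.8  32.3]
grasp rot [-0.05  0.03  0.05] | 0.1 d [-0.0017  0.0016  0.0005] | 0.002
```

Call:
{"name": "move_arm", "arguments": {"steps": [[0, 0, 0, 0, 0, 0, 0.055], [0, 0, 0, 0, 0, 0, 0.045], [0, 0, 0, 0, 0, 0, 0.045], [0, 0, 0, 0, 0, 0, 0.045], [0, 0, 0, 0, 0, 0, 0.045]]}}

```text
clock: 5.45
eef_pos: [496.0, 114.1, 33.2]
tool_rot: [3.141, 0.873, 1.831]
force: [-2.0, 2.8, 5.9]
width: 54.7
gripper_force: 63.3
```

Run:
```python
from goal import *
go(B,0,"grasp")
```

```text
z [ 0.198 -0.74  -0.643] h [ 0.259 -0.966  0.   ] m [0.966 0.259 0.   ] f [-2.   2.8  5.9] 5.45 54.70266036077272 [496.  114.1  33.2]
grasp rot [-0.    0.03  0.06] | 0.1 d [-0.0012  0.0013 -0.0004] | 0.002
```

Call:
{"name": "move_arm", "arguments": {"steps": [[0, 0, 0, 0, 0, 0.02, 0.045], [0, 0, 0, 0, 0, 0.04, 0.045], [0, 0, 0, 0, 0, 0.045, 0.045], [0, 0, 0, 0, 0, 0.045, 0.045], [0, 0, 0, 0, 0, 0.04, 0.045]]}}

```text
clock: 5.95
eef_pos: [496.0, 113.7, 224.3]
tool_rot: [3.141, 0.871, 1.831]
force: [1.2, 0.6, -2.1]
width: 54.9
gripper_force: 63.8
```

```bash
python3 log.py
python3 - <<'E'
from goal import *
g=J-45*m+[0,0,188]
go(g+[0,0,40]-30*m,0,"over"); go(g,110,"end")
im,_=eyes.get_image("scene"); cv2.imwrite("pics/s2.png",cv2.resize(im[60:290,180:430],None,fx=2.4,fy=2.4))
E
```

```text
5.95 [-1.167  0.79   0.654  1.882  0.446  0.966 -0.661] [496.  113.7 224.3] [3.141 0.871 1.831]
z [ 0.198 -0.74  -0.643] h [ 0.259 -0.966  0.   ] m [0.966 0.259 0.   ] f [ 1.2  0.6 -2.1] 5.95 54.93426332033697 [496.  113.7 224.3]
over rot [-0.08  0.02  0.05] | 0.1 d [-0.0036 -0.3002 -0.0085] | 0.3
end rot [-2.8480e+01  1.0629e+02  1.0000e-01] | 110.0 d [ 0.0142 -0.2954 -0.0321] | 0.297
```

View pics/s2.png

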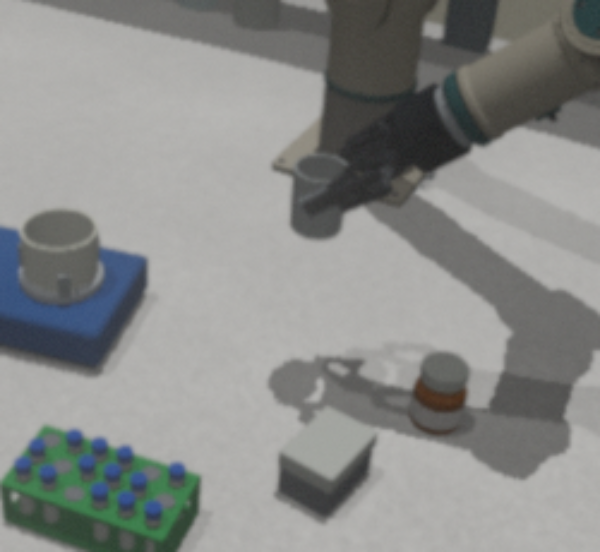

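The beaker is held upright at crop pixel (318,195), clear of everything. I'll carry it to the jar.

Call:
{"name": "move_arm", "arguments": {"steps": [[0, 0, 0, 0, -0.02, 0, 0.045], [0, 0, 0, 0, -0.035, 0, 0.045], [0, 0, 0, 0, -0.04, 0, 0.045], [0, 0, 0, 0, -0.04, 0, 0.045], [0, 0, 0, 0, -0.04, 0, 0.045]]}}

```text
clock: 6.5
eef_pos: [496.0, -62.3, 222.2]
tool_rot: [3.141, 0.871, 1.832]
force: [1.0, 0.0, -1.3]
width: 54.5
gripper_force: 64.4
```

Call:
{"name": "move_arm", "arguments": {"steps": [[0, 0, 0, 0, -0.04, 0, 0.045], [0, 0, 0, 0, -0.035, 0, 0.045], [0, 0, 0, 0, -0.03, 0, 0.045], [-0.78, 2.9, 0, 0, -0.02, 0, 0.045], [-1.04, 3.86, 0, 0, 0, 0, 0.045]]}}

```text
clock: 7.0
eef_pos: [493.6, -189.9, 223.2]
tool_rot: [-2.946, 0.866, 1.975]
force: [1.0, -0.7, -2.8]
width: 54.7
gripper_force: 64.3
```

```bash
python3 log.py
python3 - <<'E'
from goal import *
g=J-45*m+[0,0,190]
go(g-10*m,75,"75"); go(g,110,"end")
E
```

```text
7.0 [-0.756  0.762  0.827  2.171  0.817  0.486 -0.536] [ 493.6 -189.9  223.2] [-2.946  0.866  1.975]
z [ 0.198 -0.74  -0.643] h [ 0.259 -0.966  0.   ] m [0.966 0.259 0.   ] f [ 1.  -0.7 -2.8] 7.0 54.68501730716079 [ 493.6 -189.9  223.2]
75 rot [-17.18  65.55   0.26] | 67.8 d [ 0.0067  0.0056 -0.0363] | 0.037
end rot [-26.15  99.38   0.15] | 102.8 d [ 0.0166  0.0083 -0.029 ] | 0.034
```

Call:
{"name": "move_arm", "arguments": {"steps": [[-1.72, 6.56, 0.03, 0.0007, 0.0006, -0.002, 0.045], [-1.72, 6.56, 0.03, 0.0007, 0.0006, -0.002, 0.045], [-1.72, 6.56, 0.03, 0.0007, 0.0006, -0.003, 0.045], [-1.72, 6.56, 0.03, 0.0007, 0.0006, -0.004, 0.045], [-1.72, 6.56, 0.03, 0.0007, 0.0006, -0.004, 0.045]]}}

```text
clock: 7.5
eef_pos: [500.2, -183.0, 206.8]
tool_rot: [-2.21, 0.612, 2.496]
force: [0.6, -0.3, -1.5]
width: 55.1
gripper_force: 64.4
```

Call:
{"name": "move_arm", "arguments": {"steps": [[-1.72, 6.56, 0.03, 0.0007, 0.0006, -0.004, 0.045], [-1.72, 6.56, 0.03, 0.0007, 0.0006, -0.004, 0.045], [-1.72, 6.56, 0.03, 0.0007, 0.0006, -0.004, 0.045], [-1.72, 6.56, 0.03, 0.0007, 0.0006, -0.004, 0.045], [-1.72, 6.56, 0.03, 0.0007, 0.0006, -0.004, 0.045]]}}

```text
clock: 8.0
eef_pos: [503.7, -180.2, 186.2]
tool_rot: [-1.748, 0.194, 2.689]
force: [-0.3, -0.4, -2.1]
width: 55.0
gripper_force: 64.4
```

```bash
python3 log.py
python3 - <<'E'
from goal import *
g=J-45*m+[0,0,190]
go(g-10*m,75,"75"); go(g,90,"90");go(g,110,"end")
im,_=eyes.get_image("scene"); cv2.imwrite("pics/s3.png",cv2.resize(im[60:250,100:350],None,fx=3,fy=3))
E
```

```text
8.0 [-0.507  1.156  0.458  1.625  0.656  1.408  0.382] [ 503.7 -180.2  186.2] [-1.748  0.194  2.689]
z [ 0.198 -0.74  -0.643] h [ 0.259 -0.966  0.   ] m [0.966 0.259 0.   ] f [-0.3 -0.4 -2.1] 8.0 55.047892187142196 [ 503.7 -180.2  186.2]
75 rot [-0.47 -0.1  -0.13] | 0.5 d [-0.0034 -0.0041  0.0006] | 0.005
90 rot [-4.36 14.38 -0.07] | 15.0 d [ 0.0058 -0.0016  0.0038] | 0.007
end rot [-9.55e+00  3.37e+01  2.00e-02] | 35.0 d [ 0.0065 -0.0015  0.008 ] | 0.01
```

View pics/s3.png

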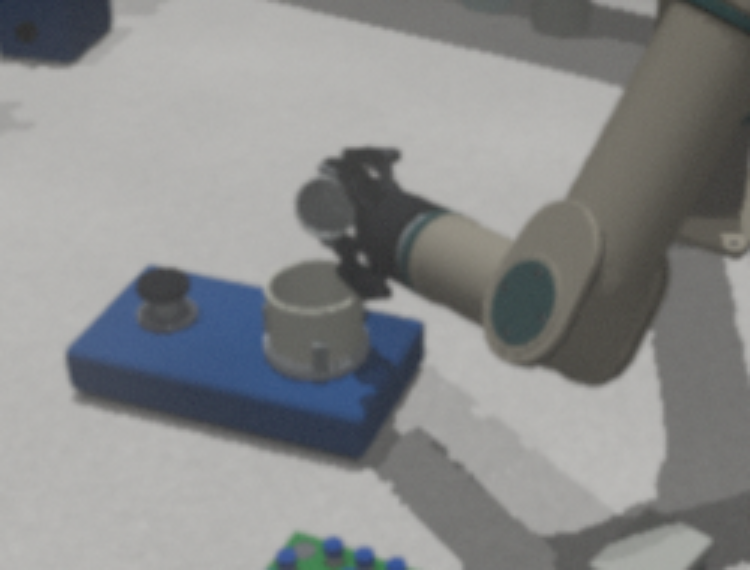

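The beaker mouth is at crop pixel (325,207), facing across the jar. The lower knuckle at (365,285) is close to the jar rim, so I'll raise 10 mm and tip slowly.

Call:
{"name": "move_arm", "arguments": {"steps": [[-0.5, 1.8, 0, 0.002, 0, 0.006, 0.045], [-0.5, 1.8, 0, 0.0015, 0, 0.006, 0.045], [-0.7, 2.4, 0, 0.001, 0, 0.002, 0.045], [-0.7, 2.4, 0, 0.0005, 0, 0.001, 0.045], [-0.7, 2.4, 0, 0.0005, 0, 0.001, 0.045]]}}

```text
clock: 8.55
eef_pos: [508.5, -180.8, 204.1]
tool_rot: [-1.616, 0.049, 2.704]
force: [-0.8, -1.0, -2.3]
width: 54.5
gripper_force: 64.4
```

Call:
{"name": "move_arm", "arguments": {"steps": [[-0.7, 2.4, 0, 0.0005, 0, 0.001, 0.045], [-0.7, 2.4, 0, 0, 0, 0.001, 0.045], [-0.7, 2.4, 0, 0, 0, 0, 0.045], [-0.7, 2.4, 0, 0, 0, 0, 0.045], [-0.7, 2.4, 0, 0, 0, 0, 0.045]]}}

```text
clock: 9.05
eef_pos: [508.9, -180.9, 205.5]
tool_rot: [-1.47, -0.116, 2.699]
force: [0.6, -0.4, -2.8]
width: 55.2
gripper_force: 64.5
```

```bash
python3 log.py
python3 - <<'E'
from goal import *
g=J-45*m+[0,0,200]
go(g,110,"end");go(g,120,"120")
im,_=eyes.get_image("scene"); 
t,_=eyes.get_image("top"); a=cv2.resize(im[90:200,120:270],None,fx=2.6,fy=2.6);b=cv2.resize(t[160:290,260:410],None,fx=2.6,fy=2.2); cv2.imwrite("pics/s4.png",np.hstack([a,b[:286]]))
E
```

```text
9.05 [-0.492  1.287  0.441  1.547  0.748  1.62   0.649] [ 508.9 -180.9  205.5] [-1.47  -0.116  2.699]
z [ 0.198 -0.74  -0.643] h [ 0.259 -0.966  0.   ] m [0.966 0.259 0.   ] f [ 0.6 -0.4 -2.8] 9.05 55.152112566859294 [ 508.9 -180.9  205.5]
end rot [ -69.4  -154.19   27.61] | 171.3 d [ 0.0014 -0.0008 -0.0013] | 0.002
120 rot [ -64.59 -146.19   35.44] | 163.7 d [ 0.0022 -0.0006  0.0006] | 0.002
```

View pics/s4.png

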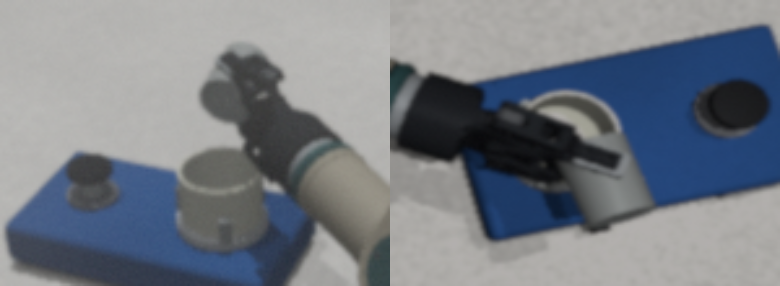

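The left view shows the mouth over the jar (mouth at (222,95), jar at (220,170)). The top view shows the lip over the jar's near half. No balls have been seen leaving yet, so I'll keep tipping.

Call:
{"name": "move_arm", "arguments": {"steps": [[-0.7, 2.4, 0, 0, 0, 0, 0.045], [-0.7, 2.4, 0, 0, 0, 0, 0.045], [-0.7, 2.4, 0, 0, 0, 0, 0.045], [-0.7, 2.4, 0, 0, 0, 0, 0.045], [-0.7, 2.4, 0, 0, 0, 0, 0.045]]}}

```text
clock: 9.65
eef_pos: [508.9, -179.4, 208.5]
tool_rot: [-1.316, -0.275, 2.668]
force: [-1.6, 7.9, 6.7]
width: 55.1
gripper_force: 64.8
```

Call:
{"name": "move_arm", "arguments": {"steps": [[0, 0, 0, 0, 0, 0, 0.045], [-0.7, 2.4, 0, 0, 0, 0.001, 0.045], [-0.7, 2.4, 0, 0, 0, 0.001, 0.045], [-0.7, 2.4, 0, 0, 0, 0.001, 0.045], [0, 0, 0, 0, 0, 0, 0.045]]}}

```text
clock: 10.15
eef_pos: [508.2, -181.1, 207.6]
tool_rot: [-1.224, -0.372, 2.639]
force: [-0.1, -1.0, -1.6]
width: 55.2
gripper_force: 66.6
```

```bash
sed -i 's/y=y\*np.sign.*$/pass/' goal.py; python3 log.py
python3 - <<'E'
from goal import *
g=J-45*m+[0,0,200]
go(g,110,"end");go(g,120,"120")
for c in ("top","scene"):
    eyes.get_image(c)
    for r in finder.pinpoint(c,"ball1_center"): print(c,round(r["confidence"],2),w(c,r["location"]))
E
```

```text
10.15 [-0.491  1.398  0.424  1.557  0.848  1.724  0.836] [ 508.2 -181.1  207.6] [-1.224 -0.372  2.639]
z [ 0.198 -0.74  -0.643] h [ 0.259 -0.966  0.   ] m [0.966 0.259 0.   ] f [-0.1 -1.  -1.6] 10.15 55.22415757833493 [ 508.2 -181.1  207.6]
end rot [ 2.77 -8.37 -0.07] | 8.8 d [ 0.002  -0.0006 -0.0034] | 0.004
120 rot [ 0.18  1.29 -0.11] | 1.3 d [ 0.0028 -0.0004 -0.0015] | 0.003
```

Run:
```python
from goal import *
im,_=eyes.get_image("scene"); 
t,_=eyes.get_image("top"); a=cv2.resize(im[90:220,120:270],None,fx=2.6,fy=2.6);b=cv2.resize(t[160:290,260:410],None,fx=2.6,fy=2.6); cv2.imwrite("pics/s5.png",np.hstack([a,b]))
```

```text
z [ 0.198 -0.74  -0.643] h [ 0.259 -0.966  0.   ] m [0.966 0.259 0.   ] f [-0.9  0.4 -1.5] 10.35 55.04392333211432 [ 508.9 -181.   208.7]
```

View pics/s5.png

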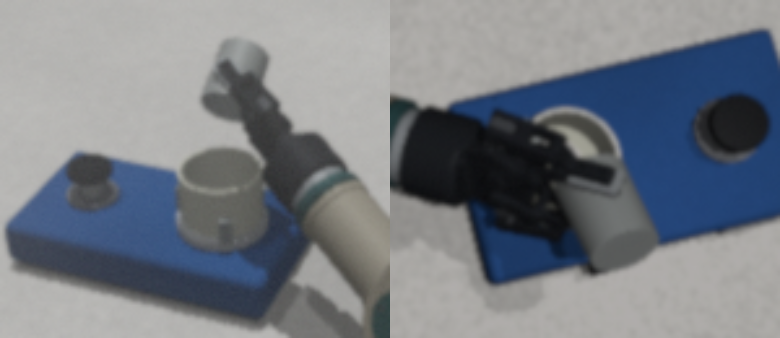

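No stray balls are visible, and the wrist load dropped by about 1 N. I'll raise, un-tip and check the jar.

Call:
{"name": "move_arm", "arguments": {"steps": [[0, 0, 0, 0, 0, 0.02, 0.045], [2.1, -7.9, 0, -0.005, 0, 0.01, 0.045], [2.1, -7.9, 0, -0.005, 0, 0.005, 0.045], [2.1, -7.9, 0, -0.005, 0, 0.003, 0.045], [2.1, -7.9, 0, -0.005, 0, 0.003, 0.045]]}}

```text
clock: 10.95
eef_pos: [489.1, -180.8, 249.8]
tool_rot: [-1.614, 0.067, 2.7]
force: [0.3, 0.3, -0.1]
width: 55.1
gripper_force: 66.6
```

Call:
{"name": "move_arm", "arguments": {"steps": [[2.1, -7.9, 0, -0.004, 0, 0, 0.045], [2.1, -7.9, 0, 0, 0, 0, 0.045], [2.1, -7.9, 0, 0, 0, 0, 0.045], [2.1, -7.9, 0, 0, 0, 0, 0.045], [2.1, -7.9, 0, 0, 0, 0, 0.045]]}}

```text
clock: 11.45
eef_pos: [485.1, -180.9, 250.1]
tool_rot: [-2.144, 0.582, 2.521]
force: [0.7, 0.0, -1.1]
width: 54.6
gripper_force: 66.5
```

Call:
{"name": "move_arm", "arguments": {"steps": [[2.1, -7.9, 0, 0, 0.01, 0, 0.045], [2.1, -7.9, 0, 0, 0.03, 0, 0.045], [2.1, -7.9, 0, 0, 0.04, 0, 0.045], [2.1, -7.9, 0, 0, 0.04, 0, 0.045], [0, 0, 0, 0, 0.04, 0, 0.045]]}}

```text
clock: 11.95
eef_pos: [481.9, -20.9, 251.0]
tool_rot: [-2.817, 0.847, 2.064]
force: [1.6, -0.7, -1.0]
width: 54.8
gripper_force: 66.5
```

Run:
```python
from goal import *
go(B+[0,0,190],0,"above place")
t,_=eyes.get_image("top")
for n in ["ball1_center"]:
    for r in finder.pinpoint("top",n): print(n,round(r["confidence"],2),w("top",r["location"]))
im,_=eyes.get_image("scene")
a=cv2.resize(t[190:260,290:370],None,fx=5,fy=5,interpolation=cv2.INTER_CUBIC);b=cv2.resize(im[130:200,170:250],None,fx=5,fy=5,interpolation=cv2.INTER_CUBIC); cv2.imwrite("pics/s6.png",np.hstack([a,b]))
```

```text
z [ 0.198 -0.74  -0.643] h [ 0.259 -0.966  0.   ] m [0.966 0.259 0.   ] f [ 1.6 -0.7 -1. ] 11.95 54.83627819775274 [481.9 -20.9 251. ]
above place rot [  3.13 -11.78   0.88] | 12.2 d [ 0.0128  0.1363 -0.0282] | 0.14
ball1_center 0.54 [ 573.2 -144.9   83.8]
ball1_center 0.31 [ 563.2 -154.4  130.3]
```

View pics/s6.png

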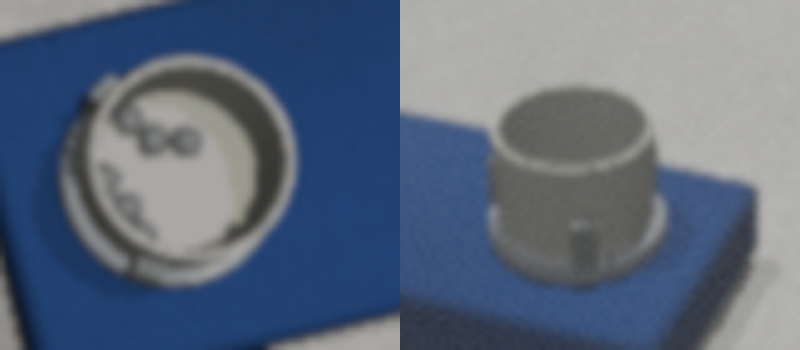

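The jar shows six ball outlines, three at crop pixels (130,120), (152,138), (185,140) and three along the left wall from (108,175) to (150,230). I'll put the beaker back where it stood.

Call:
{"name": "move_arm", "arguments": {"steps": [[0.78, -2.95, 0.22, 0.003, 0.034, 0, 0.045], [0.78, -2.95, 0.22, 0.003, 0.034, 0, 0.045], [0.78, -2.95, 0.22, 0.004, 0.034, 0, 0.045], [0.79, -2.93, 0.22, 0.003, 0.034, 0, 0.045], [0, 0, 0, 0, 0, -0.028, 0.045]]}}

```text
clock: 12.6
eef_pos: [500.2, 120.2, 222.5]
tool_rot: [3.133, 0.869, 1.835]
force: [0.3, 0.4, -1.3]
width: 55.0
gripper_force: 66.6
```

Run:
```python
from goal import *
G=np.array([496,114.1,33.2])-19*z
go(G,0,"place")
```

```text
z [ 0.198 -0.74  -0.643] h [ 0.259 -0.966  0.   ] m [0.966 0.259 0.   ] f [ 0.3  0.4 -1.3] 12.6 55.047557060375155 [500.2 120.2 222.5]
place rot [-0.31  0.25 -0.52] | 0.7 d [-0.0042 -0.0061 -0.1893] | 0.189
```

Call:
{"name": "move_arm", "arguments": {"steps": [[-0.15, 0.1, -0.26, -0.001, -0.002, -0.045, 0.045], [-0.16, 0.15, -0.26, -0.001, -0.002, -0.045, 0.045], [0, 0, 0, -0.001, -0.001, -0.045, 0.045], [0, 0, 0, 0, 0, -0.035, 0.045], [0, 0, 0, 0, 0, -0.01, 0.045]]}}

```text
clock: 13.1
eef_pos: [493.7, 108.3, 39.0]
tool_rot: [-3.123, 0.88, 1.84]
force: [0.0, 0.4, -0.5]
width: 54.9
gripper_force: 66.5
```

Run:
```python
from goal import *
G=np.array([496,114.1,33.2])-19*z
go(G,0,"place")
```

```text
z [ 0.198 -0.74  -0.643] h [ 0.259 -0.966  0.   ] m [0.966 0.259 0.   ] f [ 0.   0.4 -0.5] 13.1 54.94037388494739 [493.7 108.3  39. ]
place rot [ 0.59 -0.56  0.42] | 0.9 d [ 0.0023  0.0058 -0.0058] | 0.008
```

Call:
{"name": "move_arm", "arguments": {"steps": [[0, 0, 0, 0, 0, 0, 0.045], [0, 0, 0, 0, 0, -0.002, 0.045], [0, 0, 0, 0, 0, 0, 0.045]]}}

```text
clock: 13.4
eef_pos: [495.7, 110.3, 41.3]
tool_rot: [-3.134, 0.877, 1.832]
force: [0.8, 0.0, -0.8]
width: 55.0
gripper_force: 66.5
```

Run:
```python
from goal import *
G=np.array([496,114.1,33.2])-19*z
go(G,0,"place")
```

```text
z [ 0.198 -0.74  -0.643] h [ 0.259 -0.966  0.   ] m [0.966 0.259 0.   ] f [ 0.8  0.  -0.8] 13.4 54.97755521255634 [495.7 110.3  41.3]
place rot [ 0.31 -0.22  0.4 ] | 0.5 d [ 0.0003  0.0038 -0.0081] | 0.009
```

Call:
{"name": "move_arm", "arguments": {"steps": [[0.3, -0.2, 0.3, 0, 0, -0.003, 0.045], [0, 0, 0, 0, 0, -0.002, 0.045], [0, 0, 0, 0, 0, -0.0015, 0.045], [0, 0, 0, 0, 0, -0.0005, 0.045], [0, 0, 0, 0, 0, 0, 0.045]]}}

```text
clock: 13.9
eef_pos: [495.0, 110.2, 33.3]
tool_rot: [-3.138, 0.874, 1.835]
force: [-0.9, 2.2, 5.1]
width: 55.0
gripper_force: 66.7
```

Run:
```python
from goal import *
G=np.array([496,114.1,33.2])-19*z
go(G,0,"place")
```

```text
z [ 0.198 -0.74  -0.643] h [ 0.259 -0.966  0.   ] m [0.966 0.259 0.   ] f [-0.9  2.2  5.1] 13.9 55.02388678137076 [495.  110.2  33.3]
place rot [ 0.13 -0.12  0.06] | 0.2 d [ 0.001   0.0039 -0.0001] | 0.004
```

It has touched down with 5 N, as at the grasp. I'll release and back out along the tool axis.

Call:
{"name": "move_arm", "arguments": {"steps": [[0, 0, 0, 0, 0, 0, 0.06], [0, 0, 0, 0, 0, 0, 0.075], [0, 0, 0, 0, 0, 0, 0.085], [0, 0, 0, 0, 0, 0, 0.085], [0, 0, 0, 0, 0, 0, 0.085]]}}

```text
clock: 14.4
eef_pos: [494.9, 110.0, 32.6]
tool_rot: [-3.137, 0.874, 1.835]
force: [0.2, -0.4, -1.1]
width: 85.1
gripper_force: 0.0
```

Call:
{"name": "move_arm", "arguments": {"steps": [[0, 0, 0, -0.002, 0.0074, 0.0064, 0.085], [0, 0, 0, -0.004, 0.0148, 0.0129, 0.085], [0, 0, 0, -0.006, 0.0222, 0.0193, 0.085], [0, 0, 0, -0.006, 0.0222, 0.0193, 0.085], [0, 0, 0, -0.006, 0.0222, 0.0193, 0.085]]}}

```text
clock: 14.9
eef_pos: [470.3, 200.3, 111.0]
tool_rot: [-3.137, 0.873, 1.835]
force: [0.4, -0.1, -0.4]
width: 84.7
gripper_force: 0.0
```

Run:
```python
from goal import *
for c in ("top","scene"):
    im,_=eyes.get_image(c)
    for r in finder.pinpoint(c,"beaker")[:1]+finder.pinpoint(c,"sample_jar")[:1]: print(c,round(r["confidence"],2),w(c,r["location"]))
cv2.imwrite("pics/s7.png",cv2.resize(im[130:290,230:430],None,fx=3,fy=3))
# press pose: tool down, y along world y-ish; target TCP above pad
yaw=np.pi-0.0
q=telemetry.read_state()["qpos"]; print(q.round(2))
for yaw in (1.83,2.3,2.85):
    Tt=R.from_euler('xyz',[np.pi,0,yaw]); print(yaw,np.degrees((Tt*T.inv()).as_rotvec()).round(1))
```

```text
z [ 0.198 -0.74  -0.643] h [ 0.259 -0.966  0.   ] m [0.966 0.259 0.   ] f [ 0.4 -0.1 -0.4] 14.9 84.69371851151382 [470.3 200.3 111. ]
top 0.68 [492.5 124.9   1. ]
top 0.66 [494.3 296.2   2.5]
scene 0.69 [491.9 121.8   0.6]
scene 0.74 [493.9 296.5   2.9]
[-1.19  0.98  0.5   1.79  0.39  0.97 -0.84]
1.83 [48.4 12.7 -0.2]
2.3 [44.5 23.8 25. ]
2.85 [37.5 36.2 54.4]
```

View pics/s7.png

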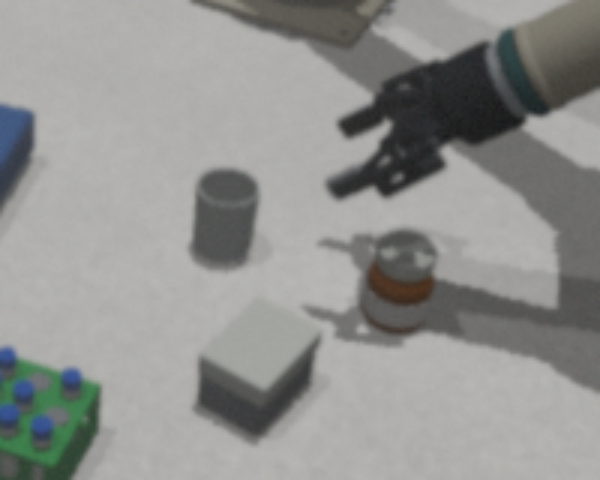

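The beaker stands upright and free at crop pixel (225,220), and the sample jar and tip box are in place. I'll lift, point the tool down, shut the fingers and move over the pad.

Call:
{"name": "move_arm", "arguments": {"steps": [[0, 0, 0, 0, 0.01, 0.045, 0.085], [0, 0, 0, 0, 0, 0.045, 0.085], [8.0, 2.1, 0, 0, 0, 0.045, 0.06], [8.0, 2.1, 0, 0.01, -0.02, 0.03, 0.03], [8.0, 2.1, 0, 0.02, -0.04, 0, 0]]}}

```text
clock: 15.7
eef_pos: [503.1, 152.2, 277.8]
tool_rot: [3.134, 0.432, 1.836]
force: [2.2, 1.3, -0.6]
width: 43.3
gripper_force: 0.0
```

Call:
{"name": "move_arm", "arguments": {"steps": [[8.0, 2.1, 0, 0.018, -0.045, 0, 0], [8.0, 2.1, 0, 0.018, -0.045, 0, 0], [8.0, 2.1, 0, 0.018, -0.045, 0, 0], [0, 0, 0, 0.018, -0.045, 0, 0], [0, 0, 0, 0.01, -0.045, 0, 0]]}}

```text
clock: 16.2
eef_pos: [572.8, -57.3, 272.3]
tool_rot: [-3.129, 0.08, 1.828]
force: [1.5, 1.0, -1.2]
width: -0.3
gripper_force: 0.0
```

Call:
{"name": "move_arm", "arguments": {"steps": [[0, 0, 0, 0.01, -0.045, 0, 0], [0, 0, 0, 0, -0.045, 0, 0], [0, 0, 0, 0, -0.045, 0, 0], [0, 0, 0, 0, -0.045, 0, 0], [0, 0, 0, 0, -0.03, 0, 0]]}}

```text
clock: 16.7
eef_pos: [580.3, -267.8, 271.7]
tool_rot: [-3.126, 0.08, 1.827]
force: [1.8, 0.3, -1.2]
width: 0.1
gripper_force: 0.0
```

```bash
cat > p.py <<'E'
from goal import *
Tt=R.from_euler('xyz',[np.pi,0,1.835]); print("rot",np.degrees((Tt*T.inv()).as_rotvec()).round(2),"d",(np.array([592,-307.5,112])-x).round(1),s["qpos"].round(2))
E
python3 p.py
```

```text
z [ 0.198 -0.74  -0.643] h [ 0.259 -0.966  0.   ] m [0.966 0.259 0.   ] f [ 1.8  0.3 -1.2] 16.7 0.0636025939979976 [ 580.3 -267.8  271.7]
rot [4.66 0.34 0.49] d [  11.7  -39.7 -159.7] [ 0.17  0.57  0.29  1.55 -0.1   1.01  0.72]
```

Call:
{"name": "move_arm", "arguments": {"steps": [[4.6, 0.3, 0.4, 0.011, -0.035, 0, 0], [0, 0, 0, 0, 0, -0.04, 0], [0, 0, 0, 0, 0, -0.045, 0], [0, 0, 0, 0, 0, -0.04, 0], [0, 0, 0, 0, 0, 0, 0]]}}

```text
clock: 17.2
eef_pos: [588.2, -295.9, 140.8]
tool_rot: [-3.134, -0.009, 1.837]
force: [-1.1, 0.2, -0.6]
width: -0.1
gripper_force: 0.0
```

Call:
{"name": "move_arm", "arguments": {"steps": [[0, 0, 0, 0, 0, 0, 0]]}}

```text
clock: 17.3
eef_pos: [593.0, -298.1, 147.5]
tool_rot: [3.139, -0.0, 1.838]
force: [-0.2, -0.8, 0.7]
width: -0.0
gripper_force: 0.0
```

```bash
python3 p.py
```

```text
z [ 0.198 -0.74  -0.643] h [ 0.259 -0.966  0.   ] m [0.966 0.259 0.   ] f [-0.2 -0.8  0.7] 17.3 -0.02388636777625551 [ 593.  -298.1  147.5]
rot [-0.05  0.12 -0.16] d [ -1.   -9.4 -35.5] [ 0.3   0.75  0.22  1.56 -0.2   0.85  0.86]
```

Call:
{"name": "move_arm", "arguments": {"steps": [[0, 0, 0, -0.001, -0.005, -0.015, 0], [0, 0, 0, 0, -0.004, -0.012, 0], [0, 0, 0, 0, 0, -0.008, 0], [0, 0, 0, 0, 0, 0, 0], [0, 0, 0, 0, 0, 0, 0]]}}

```text
clock: 17.8
eef_pos: [593.3, -306.3, 113.2]
tool_rot: [3.137, 0.001, 1.839]
force: [0.5, -0.4, 0.3]
width: 0.2
gripper_force: 0.0
```

```bash
python3 p.py
```

```text
z [ 0.198 -0.74  -0.643] h [ 0.259 -0.966  0.   ] m [0.966 0.259 0.   ] f [ 0.5 -0.4  0.3] 17.8 0.18155521456974164 [ 593.3 -306.3  113.2]
rot [-0.04  0.28 -0.25] d [-1.3 -1.2 -1.2] [ 0.32  0.79  0.21  1.57 -0.21  0.79  0.88]
```

Now down in small steps. Contact is expected at z = 100, and half travel is z = 88.

Call:
{"name": "move_arm", "arguments": {"steps": [[0, 0, 0, 0, 0, -0.005, 0], [0, 0, 0, 0, 0, -0.004, 0], [0, 0, 0, 0, 0, -0.004, 0], [0, 0, 0, 0, 0, -0.003, 0], [0, 0, 0, 0, 0, 0, 0]]}}

```text
clock: 18.3
eef_pos: [593.2, -306.3, 96.9]
tool_rot: [3.137, 0.0, 1.839]
force: [0.4, -0.5, 3.1]
width: -0.1
gripper_force: 1.3
```

Call:
{"name": "move_arm", "arguments": {"steps": [[0, 0, 0, 0, 0, 0, 0], [0, 0, 0, 0, 0, 0, 0]]}}

```text
clock: 18.5
eef_pos: [593.3, -306.3, 97.4]
tool_rot: [3.137, 0.001, 1.839]
force: [-0.2, 1.0, 2.5]
width: -0.0
gripper_force: 1.3
```

Call:
{"name": "move_arm", "arguments": {"steps": [[0, 0, 0, 0, 0, -0.003, 0], [0, 0, 0, 0, 0, -0.003, 0], [0, 0, 0, 0, 0, -0.003, 0], [0, 0, 0, 0, 0, 0, 0], [0, 0, 0, 0, 0, 0, 0]]}}

```text
clock: 19.0
eef_pos: [593.3, -306.4, 88.1]
tool_rot: [3.137, 0.001, 1.839]
force: [-0.6, 0.8, 5.9]
width: 0.0
gripper_force: 2.7
```

Call:
{"name": "move_arm", "arguments": {"steps": [[0, 0, 0, 0, 0, 0, 0], [0, 0, 0, 0, 0, 0, 0], [0, 0, 0, 0, 0, 0, 0], [0, 0, 0, 0, 0, 0, 0], [0, 0, 0, 0, 0, 0, 0]]}}

```text
clock: 19.5
eef_pos: [593.3, -306.4, 88.3]
tool_rot: [3.137, 0.001, 1.839]
force: [-0.7, 0.1, 5.3]
width: -0.2
gripper_force: 2.6
```

Run:
```python
from h import *
F=[];Z=[]
for i in range(6):
    eyes.get_image("top"); s=telemetry.read_state(); F.append(s["force"][2]);Z.append(s["eef_pos"][2])
print(np.mean(F),np.mean(Z),np.round(F,1))
```

```text
5.077063981797625 88.26795897926473 [5.  5.3 5.2 5.  5.3 4.7]
```

Call:
{"name": "move_arm", "arguments": {"steps": [[0, 0, 0, 0, 0, 0, 0], [0, 0, 0, 0, 0, 0, 0], [0, 0, 0, 0, 0, 0, 0], [0, 0, 0, 0, 0, 0, 0], [0, 0, 0, 0, 0, 0, 0]]}}

```text
clock: 20.3
eef_pos: [593.3, -306.4, 88.3]
tool_rot: [3.137, 0.001, 1.839]
force: [-1.3, 1.1, 5.9]
width: 0.1
gripper_force: 2.6
```

Run:
```python
from h import *
t,_=eyes.get_image("top"); s,_=eyes.get_image("scene")
f=lambda i:cv2.resize(i,(400,350),interpolation=cv2.INTER_CUBIC)
cv2.imwrite("pics/s8.png",np.hstack([f(t[195:251,293:357]),f(s[110:250,120:280])]))
```

```text
(no output)
```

View pics/s8.png

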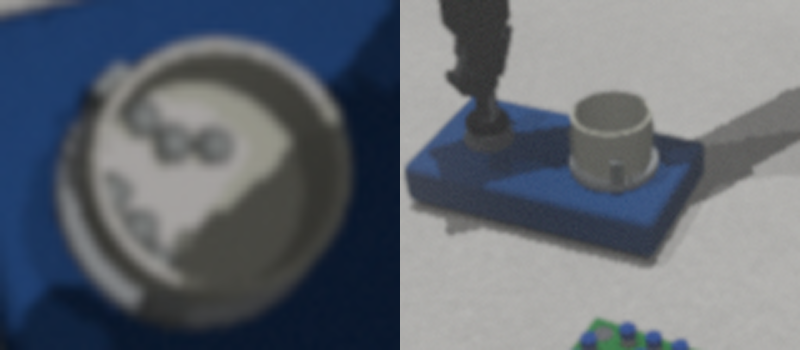

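The jar crop shows the balls at (140,120), (175,145), (212,145), (118,190), (145,225) and (165,245). The scene view shows the fingers holding the pad at (490,125). I'll hand the job in.

```bash
python3 -c "
from cell import ctrl; print(ctrl.finish_job())"
```

```text
the job is handed in; nothing more can be done
None
```

I handed the job in at about 20 s on the clock: all six balls appear to be in the jar, the beaker stands upright and let go on the bench, and the fingers hold the pad about 12 mm down; the verdict was not shown to me.

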